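# Line up the tack mark and hold the sunk gas button with the pin

### The job

Slide the carriage of the welding fixture by its red handle until the white dot on the crescent plate sits right under the tip of the fixed torch. Then take the orange-handled pin out of its block, put it through the hole in the lid of the blue-lidded station and push the sunk gas button all the way down, and finish like that: your program ends while the gripper still holds the pin and the pin holds the button down. The dot stays under the torch, the button of the yellow-lidded station must not be pressed, and the hexagonal plate, the brush and the spare nozzle stay where they are.

Things in the scene. Friction and masses are not known exactly. Their poses are not given: they have to be found in the camera images.
- carriage (a joint): travel of the carriage along its rails, 0 to 0.20 m. It grows as the carriage moves along the fixture's +y (away to the robot's left at yaw 0). It slides against about 3 N of friction and stays where it is left
- fixture: fixed steel base plate, 200 x 360 x 12 mm, with two rails along its y axis that carry the carriage; origin on the work surface, its x axis points away from the robot at yaw 0 and its y axis is the sliding direction. The carriage (145 x 140 mm, top 35 mm above the work surface) carries a dark steel crescent plate (top 43 mm above the work surface) with a steel hub tube of 48 mm diameter, up to 65 mm high, on the carriage's middle line between handle and dot
- handle (a point): centre of the red upright handle on the carriage's tongue on the robot's side: 18 mm thick along the fixture's y (grasp it across this), 30 mm along the fixture's x, 60 mm high, from 35 to 95 mm above the work surface; it moves with the carriage. Its axes are those of the fixture
- mark (a point): centre of the white dot, 12 mm in diameter, on the crescent plate's top face, 43 mm above the work surface; two short white lines run from it along the fixture's x. It lies 118 mm from the handle along the fixture's +x and moves with the carriage
- torch_tip (a point): point of the fixed torch's wire, 3 mm thick, 51 mm above the work surface (8 mm above the crescent plate), straight over the line that the white dot travels, 40 to 170 mm farther along the fixture's +y than the dot at the start. The copper torch leans about 30 degrees from upright towards the fixture's +y, up to a black neck that bends away to a post 155 mm farther along the fixture's +x and 130 mm along its +y; neck and post reach 180 mm above the work surface at most
- pin_grip (a point): centre of the pin's orange square handle, 16 x 16 mm and 60 mm long, z axis along the pin pointing away from its tip, x and y axes square to the handle's flat faces. The pin weighs about 80 g and stands upright and loose at the start, its handle centre about 110 mm above the work surface
- pin_tip (a point): flat end of the pin's steel shaft, 10 mm in diameter and 70 mm long below the handle; 100 mm from the handle's centre along the pin
- holder: fixed aluminium block, 60 x 60 x 50 mm, origin at its underside; the pin stands 40 mm deep in a 13 mm hole in the middle of its top, with its handle's faces along the block's sides
- gas_hole (a point): centre of the round hole (23 mm in diameter, white ring round it) in the top of the blue lid of the gas station, a fixed grey box of 110 x 100 mm, 85 mm high. Site lies at the lid's top face, z up. The red button's face, 20 mm in diameter, lies 30 mm straight below it; the lid is 8 mm thick and the space below is hollow
- gas_button (a joint): travel of the sunk red button in the blue-lidded station: 0 released, 0.006 m all the way down. It is a spring: it starts to move at about 2 N and is all the way down at 6 N, and comes back up when let go
- wire_hole (a point): the same hole in the yellow lid of the other station, a box of the same size and make (wire feed); the two stations may have swapped places. Leave it alone
- wire_button (a joint): travel of the sunk button in the yellow-lidded station, 0 released, 0.006 m down. Leave it alone
- hex_plate: loose hexagonal steel plate, 56 mm across corners, 8 mm thick, origin at the centre of its underside. Leave it alone
- brush: loose flat brush, 200 mm long along its x axis, 20 mm high, origin at the middle of its underside. Leave it alone
- nozzle: loose copper spare nozzle standing upright, 26 mm in diameter, 55 mm high, origin at its underside. Leave it alone
Not all that is in view belongs to the job. What is shaped like the part that bears wire_hole but purple is not meant.

How it is judged (in metres and radians):
On the way, in this order (a step that is already met when the one before it is completed fails the run):
1. the carriage rests with the white dot under the torch tip (horizontal distance between mark and torch_tip below 0.006 m and velocity of joint carriage between -0.01 and 0.01 m/s), for 0.3 s.
2. the pin is in the gripper, clear of its block (height (world z) of pin_tip above 0.055 m and contact force between the fingers and pin above 1 N), for 0.2 s.
At the end, for the whole second after the job is handed in: Torch tip within 6 mm sideways of the white dot's centre; the gripper holds the pin, which presses the blue-lidded station's button with over 2 N to more than 5 of its 6 mm; the other button under 3 mm; hexagonal plate, brush and nozzle within 30 mm of where they stood; all through the last second (horizontal distance between mark and torch_tip below 0.006 m and value of joint gas_button above 0.005 m and contact force between pin and gas_button above 2 N and contact force between the fingers and pin above 1 N and horizontal distance between pin_tip and gas_hole below 0.0115 m and height (world z) of pin_tip below 0.056 m and value of joint wire_button below 0.003 m and distance of each of hex_plate, brush, nozzle from where it was at the start of the episode below 0.03 m); the arm keeps its last pose, push and grip.
It fails at once if the yellow-lidded station's button is pressed (value of joint wire_button above 0.003 m).
It fails at once if the hexagonal plate is moved more than 30 mm (distance of hex_plate from where it was at the start of the episode above 0.03 m).
It fails at once if the brush is moved more than 30 mm (distance of brush from where it was at the start of the episode above 0.03 m).
It fails at once if the spare nozzle is moved more than 30 mm (distance of nozzle from where it was at the start of the episode above 0.03 m).
It also fails if it takes over 56 s, if anything falls off the work surface, if the arm or the gripper's body presses on something with over 40 N, if the wrist force passes 120 N, or if a joint passes its speed limit or range.

### The arm

A 6-joint arm with a two-finger parallel gripper is mounted at the origin on the work surface. World frame = base frame: x ahead of the robot, y to its left, z up, the work surface at z = 0. Lengths are in m, angles in degrees, forces in N, time in s.
With the tool pointing down it reaches from about 0.375 to 0.75 m from the base axis. Payload 9 kg.
Tool frame: the origin (TCP) lies where the fingers leave the gripper's body, on its centre line; the fingertips stand 73 mm ahead of it and the grasp point (between the pads) lies 54 mm ahead of it (robot.tip_reach is the distance from the TCP to the fingertips, in m); z points along the fingers, y is the line along which they close (so a half turn about z gives the same grasp; the last joint's range is limited). The gripper opens to 85 mm and grips with 20 to 120 N. Pads are 22 mm wide; open, the fingers measure 114 mm over their backs; the gripper's body (76 mm by 85 mm) begins 54 mm behind the grasp point. The pads swing forward as they close: fully open they stand 13 mm farther back than shut.
Start: joints at [62.298, 5.964, 5.575, 89.605, 0, 77.527], TCP at [0.158, 0.579, 0.304] pointing down, gripper open.
Joint ranges: [-171.21, 171.21], [-48.23, 106.86], [-62.78, 66.21], [-105.2, 120.99], [-86.42, 89.51], [-180, 180]. Speed limits (degrees/s): [127.2, 127.2, 147.25, 180, 180, 180].

### API

Orientations are given as [roll, pitch, yaw] about the fixed x, y, z axes, in that order (R = Rz(yaw) Ry(pitch) Rx(roll)).
In Python, from plant import robot gives the robot as it stands. Calls block until the motion is done:
- robot.move_pose(position, orientation): joint-space move of the TCP to a pose.
- robot.line_to(position, vel=0.15, rotation=None, guard=None): straight line of the TCP; rotation=None keeps the orientation; vel is the mean speed in m/s. With guard (N) it stops when the force on the tool has changed by that much, and returns True; else False.
- robot.goto_joints(angles): joint-space move.
- robot.set_gripper(opening): finger opening in m; the grip force is fixed at half the most; returns when the fingers have stopped.
- robot.pause(seconds).
- robot.ik(position, orientation): joint angles nearest the present ones, or None.
- robot.observe(): the state.
- robot.grab_frame(name): name is "side" or "top"; returns the picture (420x560x3 uint8, blue, green, red); there is no depth.
- robot.get_calibration(name): a dict with "vertical_fov" (degrees; the focal length in pixels is half the picture's height over the tangent of half this angle, whatever the lens; pixels are square), "cx", "cy" (the principal point, pixels), "rvec" (rotation vector, rad) and "tvec" (3), from world to camera coordinates, as OpenCV has them. Camera axes: x right, y down, z forward; pixel columns grow to the right and rows downward; lengths in m; the calibration is good to about 2 mm. A picture is of the moment at which its call begins. get_calibration takes no time and is no camera call.
A pose or a line that the arm cannot do raises robot.IKError and nothing moves.
- robot.job_done(): hands the job in; it is judged then, once.
The state is a dict: "time": time; "q": joint angles; "qvel": joint speeds; "joint_torque": joint torques, N m; "tool_pos": TCP position; "tcp_rot": TCP orientation; "ft_force": force on the tool from outside, world axes, zero at the start; "torque": the same for the moment, N m; "gripper_width": finger opening in m; "gripper_force": force on a finger pad.
Only numpy, scipy, OpenCV 4.12 (cv2) and the standard library are available. Lean on these libraries where they do the work, as an engineer would, in place of code of your own. Each camera call takes 0.05 s, during which the arm holds its last target. There are 200 camera calls.

## Working session

There is one attempt and no reset: what is moved stays moved. The work goes in short steps, each a Python script; the robot and the scene stay as the last script left them, time stands still between calls to the robot, and variables do not carry over. Pictures are saved under pics/ and viewed, at most 10 in all, crops included, and the job is handed in when it is done.

```bash
ls; mkdir -p pics; python3 - <<'E'
from plant import robot
import cv2
for n in("side","top"):
    f=robot.grab_frame(n); cv2.imwrite(f"pics/{n}0.png",f); c=robot.get_calibration(n); print(n,c)
print(robot.observe())
E
```

```text
pics
side {'vertical_fov': 56.038391683583214, 'cx': 283.1024959073405, 'cy': 213.3323353710349, 'rvec': array([ 2.11718656, -0.05956429,  0.04371362]), 'tvec': array([-0.5804243 ,  0.03117797,  1.08444708])}
top {'vertical_fov': 53.51185333221626, 'cx': 278.5746966677389, 'cy': 211.00626538109276, 'rvec': array([ 2.17221492, -2.15183442,  0.14480375]), 'tvec': array([-0.11307929,  0.56619821,  0.9732308 ])}
{'time': 0.1, 'q': array([6.22982573e+01, 5.99619031e+00, 5.53285490e+00, 8.96045936e+01,
       1.38198177e-03, 7.75269803e+01]), 'qvel': array([ 0.02524013, -0.08834068,  0.18063688,  0.05593717,  0.04809799,
       -0.01192183]), 'joint_torque': array([ 6.03288572e-03, -5.58204746e+01,  5.04721034e+01,  1.30666458e-02,
       -2.71212848e-04, -5.58278032e-06]), 'tool_pos': array([0.15748904, 0.57875046, 0.30320275]), 'tcp_rot': array([-1.79933973e+02, -1.60206559e-02,  1.64771267e+02]), 'ft_force': array([0.83603599, 0.62921504, 0.59920387]), 'torque': array([ 0.01271906, -0.02758706,  0.0004897 ]), 'gripper_force': 0.0, 'gripper_width': 0.0854621242144795}
```

View pics/side0.png

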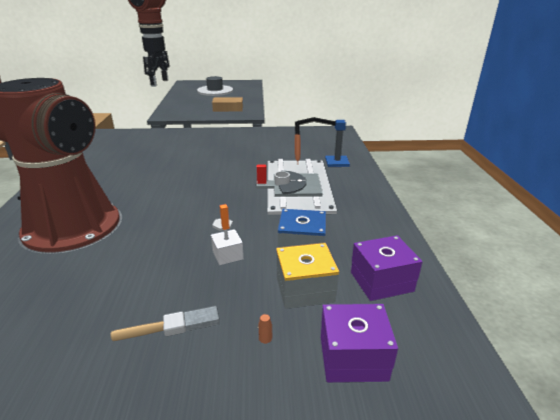

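View pics/top0.png

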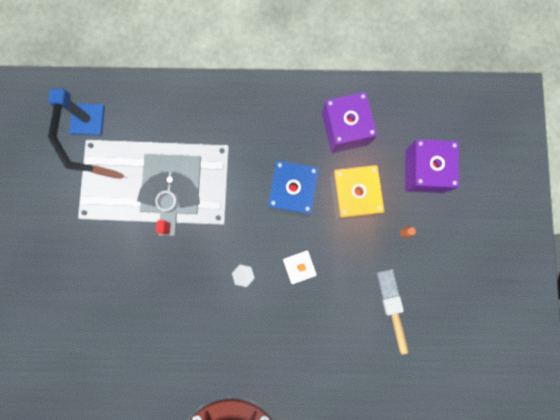

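Top view: the handle is at (163,227), the dot at (170,180), the torch tip near (123,177), the pin at (301,267), the blue hole at (293,187) and the yellow hole at (360,191). Two purple boxes, at (351,118) and (437,163), are decoys. The hex plate is at (243,275), the nozzle at (408,232) and the brush around (393,310). The side view agrees, with blue at (302,221) and yellow at (307,260). Only the blue-lidded box with the white ring fits gas_hole. I'll enlarge both views to confirm.

```bash
cat > h.py <<'E'
import cv2, numpy as np
from plant import robot
def cam(n):
    c=robot.get_calibration(n); R=cv2.Rodrigues(np.array(c["rvec"]))[0]; t=np.array(c["tvec"])
    f=210/np.tan(np.radians(c["vertical_fov"]/2))
    return R,t,np.array([[f,0,c["cx"]],[0,f,c["cy"]],[0,0,1]])
def ray(n,p):
    R,t,K=cam(n); d=R.T@np.linalg.solve(K,[p[0],p[1],1]); return -R.T@t,d
def plane(n,p,z):
    o,d=ray(n,p); return o+d*(z-o[2])/d[2]
def tri(pt,ps):
    o1,d1=ray("top",pt); o2,d2=ray("side",ps)
    s=np.linalg.lstsq(np.c_[d1,-d2],o2-o1,rcond=None)[0]
    a,b=o1+d1*s[0],o2+d2*s[1]; return (a+b)/2,np.linalg.norm(a-b)
def proj(n,X):
    R,t,K=cam(n); u=K@(R@np.array(X)+t); return u[:2]/u[2]
def blobs(img,lo,hi,roi=None,amin=6):
    m=cv2.inRange(cv2.cvtColor(img,cv2.COLOR_BGR2HSV),lo,hi)
    if roi: k=np.zeros_like(m); x0,y0,x1,y1=roi; k[y0:y1,x0:x1]=255; m&=k
    n,l,s,c=cv2.connectedComponentsWithStats(m)
    return [(c[i].round(1),s[i]) for i in range(1,n) if s[i][4]>=amin]
E
python3 - <<'E'
from h import *
t=cv2.imread("pics/top0.png"); s=cv2.imread("pics/side0.png")
cv2.imwrite("pics/c1.png",cv2.resize(t[85:235,60:260],None,fx=4,fy=4,interpolation=cv2.INTER_CUBIC))
cv2.imwrite("pics/c2.png",cv2.resize(s[115:265,200:350],None,fx=4,fy=4,interpolation=cv2.INTER_CUBIC))
cv2.imwrite("pics/c3.png",cv2.resize(t[150:290,230:400],None,fx=4,fy=4,interpolation=cv2.INTER_CUBIC))
for n,i in(("top",t),("side",s)):
    print(n,"orange",[(c,x) for c,x in blobs(i,(5,180,120),(20,255,255))])
    print("red",blobs(i,(0,200,80),(4,255,255)))
    print("blue",blobs(i,(105,150,60),(120,255,255),amin=100)); print("yel",blobs(i,(21,150,100),(32,255,255),amin=100))
E
```

```text
top orange []
red []
blue [(array([57.9, 96.8]), array([ 49,  89,  20,  18, 256], dtype=int32)), (array([ 87.8, 120.1]), array([ 70, 104,  34,  30, 719], dtype=int32)), (array([292.6, 187. ]), array([ 269,  162,   47,   51, 1538], dtype=int32))]
yel [(array([359.1, 190.9]), array([ 335,  166,   49,   50, 1578], dtype=int32))]
side orange [(array([224.2, 216.6]), array([220, 205,   9,  24, 137], dtype=int32))]
red [(array([261.1, 173.9]), array([258, 167,   7,  16,  82], dtype=int32))]
blue [(array([522. ,  97.4]), array([  465,     0,    95,   216, 14473], dtype=int32)), (array([336.8, 161. ]), array([326, 156,  23,  10, 181], dtype=int32)), (array([302.5, 222.2]), array([279, 210,  46,  25, 858], dtype=int32))]
yel [(array([306.2, 261.6]), array([ 277,  243,   62,   37, 1474], dtype=int32))]
```

View pics/c1.png

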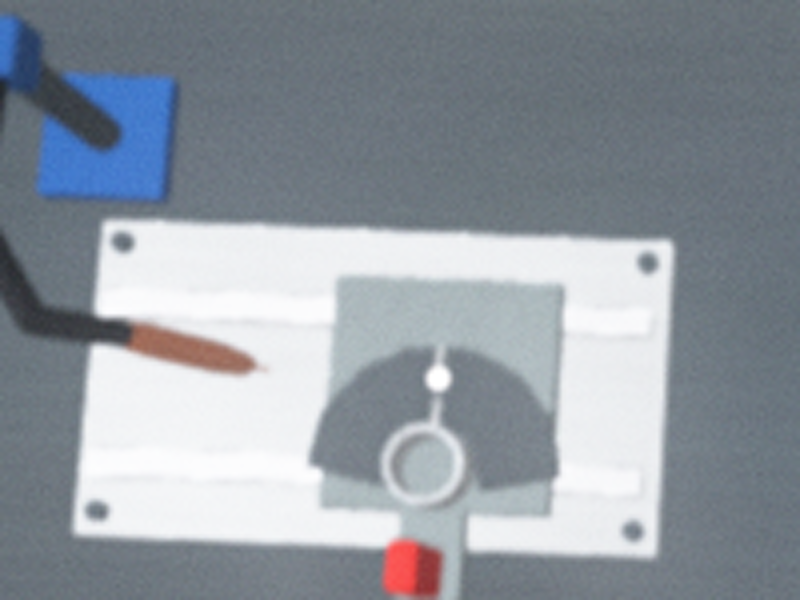

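View pics/c2.png

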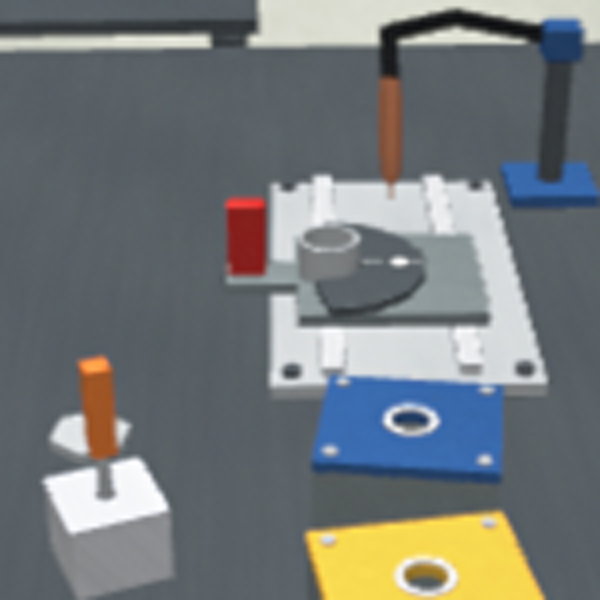

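View pics/c3.png

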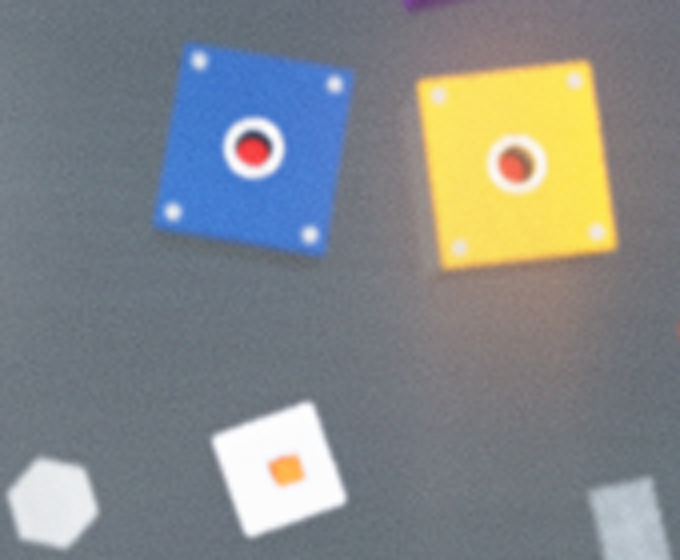

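The crops confirm it. The blue station is the blue box with the white ring at c3 (254,148), which is top pixel (293,187), and yellow sits beside it. The dot, tip, handle, pin and block are all clear, so I triangulate them now.

```bash
python3 - <<'E'
from h import *
np.set_printoptions(precision=4,suppress=True)
P=lambda u,off:(np.array(u)+.5)/4-.5+off
o1,o2,o3=np.array([60,85]),np.array([200,115]),np.array([230,150])
for n,a,b in [("dot",P((438,378),o1),P((400,261),o2)),("tip",P((268,370),o1),P((392,197),o2)),("handletop",P((402,566),o1),P((246,202),o2)),("pintop",P((287,470),o3),P((95,363),o2)),("blue",P((254,148),o3),P((411,420),o2)),("yellow",P((517,163),o3),P((427,576),o2))]:
    print(n,*tri(a,b))
print("dot@43",plane("top",P((438,378),o1),.043),plane("side",P((400,261),o2),.043))
print("tip@51",plane("top",P((268,370),o1),.051),plane("side",P((392,197),o2),.051))
print("fix");[print(plane("top",P(u,o1),.012)) for u in((103,221),(674,241),(656,556),(74,534))]
print("block");[print(plane("top",P(u,o3),.05)) for u in((212,437),(312,402),(347,500),(248,537))]
print("hex",plane("top",P((53,503),o3),.008),"nozzle",plane("top",(408,232),.03))
E
```

```text
dot [0.6418 0.1578 0.0438] 0.001104385101323585
tip [0.6441 0.257  0.0534] 0.0018812908537347054
handletop [0.5231 0.1604 0.0952] 0.0008353380850036502
pintop [ 0.4341 -0.1565  0.1402] 0.00021850122763413047
blue [ 0.6187 -0.1405  0.0859] 0.0007689143597184358
yellow [ 0.6114 -0.2931  0.086 ] 0.0007453103319923909
dot@43 [0.6414 0.158  0.043 ] [0.6426 0.1596 0.043 ]
tip@51 [0.6436 0.2579 0.051 ] [0.6456 0.2628 0.051 ]
fix
[0.746  0.3807 0.012 ]
[0.7373 0.021  0.012 ]
[0.5375 0.0273 0.012 ]
[0.5476 0.3854 0.012 ]
block
[ 0.452  -0.1181  0.05  ]
[ 0.4731 -0.177   0.05  ]
[ 0.416  -0.1976  0.05  ]
[ 0.3941 -0.1396  0.05  ]
hex [ 0.4115 -0.0223  0.008 ] nozzle [ 0.5197 -0.4226  0.03  ]
```

```bash
python3 - <<'E'
from h import *
np.set_printoptions(precision=4,suppress=True)
yaw=-1.45; ey=np.array([-np.sin(np.radians(yaw)),np.cos(np.radians(yaw)),0])
rot=[180,0,180+yaw]; h=np.array([.5231,.1604,.072+.054])
robot.move_pose([h[0],h[1],.27],rot)
robot.set_gripper(.06)
print(robot.line_to(h,vel=.12,guard=15))
robot.set_gripper(0); o=robot.observe(); print(o["gripper_width"],o["gripper_force"],o["tool_pos"])
robot.line_to(h+.092*ey,vel=.08); robot.pause(.3)
o=robot.observe(); print(o["time"],o["tool_pos"],o["ft_force"],o["gripper_width"])
t=robot.grab_frame("top"); s=robot.grab_frame("side")
cv2.imwrite("pics/t1.png",t); cv2.imwrite("pics/s1.png",s)
a=cv2.resize(t[145:225,85:185],None,fx=5,fy=5,interpolation=cv2.INTER_CUBIC)
b=cv2.resize(s[140:200,270:320],None,fx=6,fy=6,interpolation=cv2.INTER_CUBIC)
c=np.zeros((400,800,3),np.uint8); c[:,:500]=a; c[:360,500:]=b; cv2.imwrite("pics/c4.png",c)
E
```

```text
False
0.017729656903846237 59.232527017593384 [0.5233 0.1605 0.1266]
5.8833 [0.5259 0.2526 0.1265] [2.077  1.6129 4.7215] 0.017362100589514744
```

View pics/c4.png

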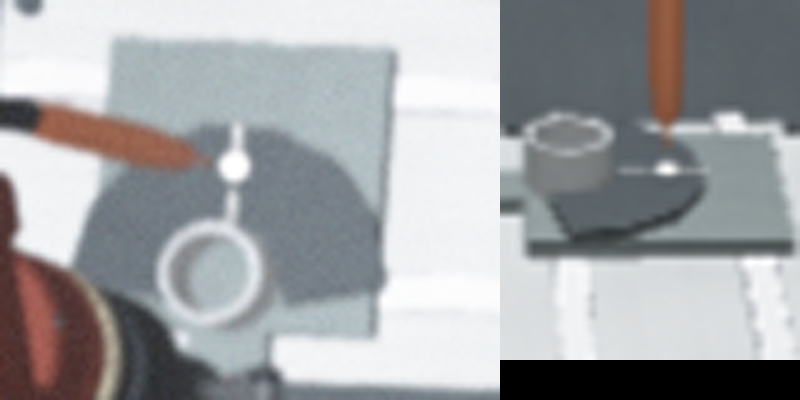

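The dot is at top pixel (131.4,177.8) and the wire tip at about (126.4,177), so the dot is just short. I'll compute the remainder with the planes.

```bash
python3 - <<'E'
from h import *
np.set_printoptions(precision=4,suppress=True)
T=lambda u:(np.array(u)+.5)/5-.5+[85,145]
S=lambda u:(np.array(u)-[500,0]+.5)/6-.5+[270,140]
d=[plane("top",T((234,166)),.043),plane("side",S((666,169)),.043)]
t=[plane("top",T((209.5,162)),.051),plane("side",S((668,142)),.051)]
print(d,t,t[0]-d[0],t[1]-d[1]); print(tri(T((234,166)),S((666,169))),tri(T((209.5,162)),S((668,142))))
# per-camera refined: white-dot centroid
for n,f,X in(("top","pics/t1.png",d[0]),("side","pics/s1.png",d[1])):
    i=cv2.imread(f); u=proj(n,X).round().astype(int)
    g=i[u[1]-5:u[1]+6,u[0]-6:u[0]+7].min(2); print(n,u); print(g)
# target pixel where the dot should be
tip=t[0].copy(); tip[2]=.043; print("target dot px",proj("top",tip),proj("side",tip))
E
```

```text
[array([0.6437, 0.2491, 0.043 ]), array([0.6433, 0.2496, 0.043 ])] [array([0.6439, 0.2582, 0.051 ]), array([0.6459, 0.2679, 0.051 ])] [0.0002 0.009  0.008 ] [0.0026 0.0183 0.008 ]
(array([0.6435, 0.249 , 0.0433]), np.float64(0.00036183197943252696)) (array([0.6438, 0.2564, 0.056 ]), np.float64(0.001836405650399439))
top [131 178]
[[114 120 114 116 119 132 184 215 183 134 119 116 123]
 [115 117 118 113 122 145 193 218 181 133 116 118 115]
 [119 123 122 123 145 189 230 237 212 154 120 112 117]
 [115 121 122 137 197 240 251 252 244 191 131 118 116]
 [116 112 125 164 232 254 255 255 254 223 146 120 117]
 [124 118 123 163 236 255 255 255 255 229 150 121 117]
 [120 114 123 147 217 251 255 255 249 206 140 116 119]
 [117 113 119 129 172 226 243 241 218 167 129 119 117]
 [115 119 116 114 130 161 184 179 152 122 120 118 117]
 [113 116 117 118 118 140 156 146 121 110 115 113 118]
 [115 116 117 122 117 157 185 155 122 120 118 114 119]]
side [297 168]
[[ 91  91  91  90  90  93  90 101 115 129 139 142 143]
 [ 91  91  92  91  91  93  91  95  93 103 122 138 142]
 [ 91  91  90  91  90  91  92  92  88  91  99 123 142]
 [ 90  92  92  91  90 106 124 118 101  91  93 113 138]
 [105 104 103  99 109 166 210 199 147 107 103 110 129]
 [132 132 130 119 137 205 242 239 184 136 132 132 147]
 [ 95  96  95  92  94 107 122 122 102  93  95  95 104]
 [ 91  90  91  91  90  89  89  88  89  90  90  91 100]
 [ 91  91  91  92  91  92  91  91  92  93  91  87  89]
 [ 93  91  91  92  92  91  92  92  92  92  87  73  93]
 [ 91  92  92  91  91  92  92  90  91  88  74  77 116]]
target dot px [127.6634 177.6763] [297.1862 166.6635]
```

```bash
python3 - <<'E'
from h import *
np.set_printoptions(precision=4,suppress=True)
yaw=-1.45; ey=np.array([-np.sin(np.radians(yaw)),np.cos(np.radians(yaw)),0])
robot.line_to(np.array([.5231,.1604,.126])+.1005*ey,vel=.03); robot.pause(.4)
o=robot.observe(); print(o["time"],o["tool_pos"],o["ft_force"])
t=robot.grab_frame("top"); s=robot.grab_frame("side")
cv2.imwrite("pics/t2.png",t); cv2.imwrite("pics/s2.png",s)
a=cv2.resize(t[155:195,105:155],None,fx=8,fy=8,interpolation=cv2.INTER_CUBIC)
b=cv2.resize(s[150:190,275:325],None,fx=8,fy=8,interpolation=cv2.INTER_CUBIC)
cv2.imwrite("pics/c5.png",np.hstack([a,b]))
E
```

```text
6.8167 [0.5262 0.261  0.1265] [ 1.5804 -0.2872  4.6938]
```

View pics/c5.png

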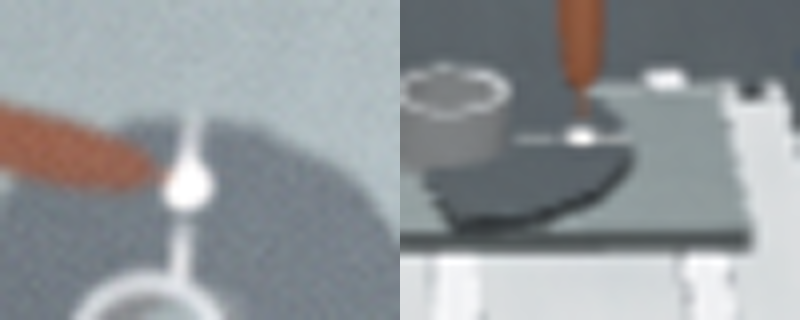

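Both views show the wire pointing into the dot's centre: dot (127.9,177.7) against a target of (127.7,177.7) in the top view, so under 1 mm off. Next I release, retreat, and take the pin.

```bash
python3 - <<'E'
from h import *
np.set_printoptions(precision=4,suppress=True)
p=robot.observe()["tool_pos"]
robot.set_gripper(.05); robot.line_to([p[0],p[1],.27],vel=.15); robot.pause(.1)
def white(f):
    i=cv2.imread(f) if isinstance(f,str) else f
    g=i[170:186,122:135].min(2).astype(float); w=np.clip(g-200,0,None); y,x=np.mgrid[170:186,122:135]; return (w*x).sum()/w.sum(),(w*y).sum()/w.sum()
print(white("pics/t2.png"),white(robot.grab_frame("top")))
x,y=.434,-.157; R=[180,0,-160]
print(robot.ik([x,y,.164],R),robot.ik([x,y,.164],[180,0,110]))
robot.move_pose([x,y,.27],R)
print(robot.line_to([x,y,.164],vel=.12,guard=12))
robot.set_gripper(0); o=robot.observe(); print(o["time"],o["gripper_width"],o["gripper_force"],o["ft_force"],o["tool_pos"])
robot.line_to([x,y,.29],vel=.1); robot.pause(.4)
o=robot.observe(); print(o["time"],o["gripper_width"],o["gripper_force"],o["ft_force"],o["tool_pos"])
t=robot.grab_frame("top"); s=robot.grab_frame("side"); cv2.imwrite("pics/t3.png",t); cv2.imwrite("pics/s3.png",s)
a=cv2.resize(t[200:320,240:360],None,fx=3,fy=3); b=cv2.resize(s[120:270,180:290],None,fx=4,fy=4,interpolation=cv2.INTER_CUBIC)
c=np.zeros((600,800,3),np.uint8); c[:360,:360]=a; c[:,360:]=b; cv2.imwrite("pics/c6.png",c)
E
```

```text
(np.float64(128.08566275924255), np.float64(177.5906221821461)) (np.float64(128.08850364963504), np.float64(177.57846715328466))
[-36.1961 -17.7898 -31.2494  76.5404   0.     -56.1961] [-36.1961 -17.7898 -31.2494  76.5404   0.      33.8039]
False
11.6 0.015082553856209515 58.456785678863525 [-0.4338 -0.0275  4.5294] [ 0.4343 -0.1573  0.1647]
13.4083 0.015201567667238658 58.57150197029114 [-0.6648  0.8184 -0.7484] [ 0.434  -0.157   0.2899]
```

View pics/c6.png

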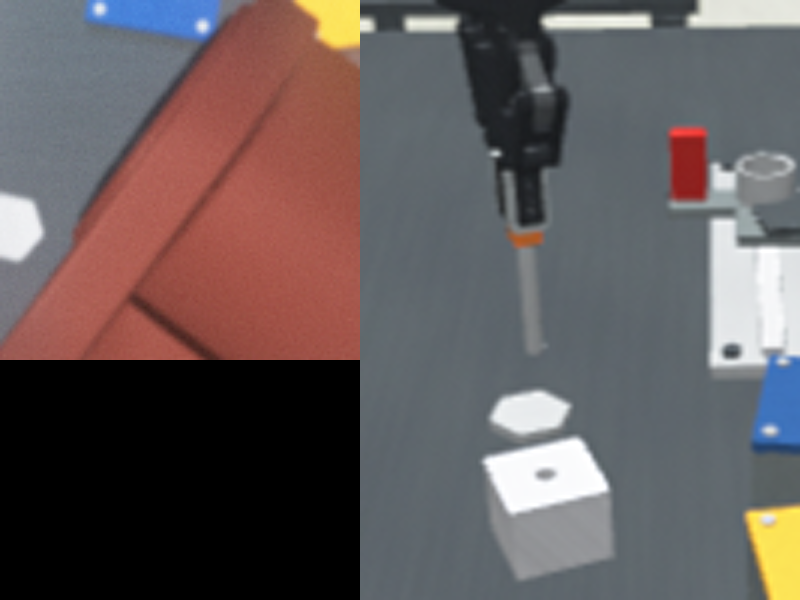

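The pin is in the gripper, clear of the block, with its tip at side pixel about (223.6,207). The top view is blocked by the arm. I'll check the pin's tilt against the projected vertical.

```bash
python3 - <<'E'
from h import *
np.set_printoptions(precision=4,suppress=True)
S=lambda u:(np.array(u)-[360,0]+.5)/4-.5+[180,120]
print("seen", S((528,250)),S((535,350)))
for z in (.206,.146,.136): print(z,proj("side",[.434,-.157,z]))
s=cv2.imread("pics/s3.png"); g=cv2.cvtColor(s,cv2.COLOR_BGR2GRAY).astype(int)
for r in range(180,212,3):
    row=s[r,212:236].astype(int); bg=(row[:4].mean(0)+row[-4:].mean(0))/2
    w=np.abs(row-bg).sum(1); w=np.where(w>45,w,0); print(r,(w*np.arange(212,236)).sum()/max(w.sum(),1), (w>0).sum())
for z in np.arange(.21,.13,-.01): print(z.round(3),proj("side",[.434,-.157,z]))
E
```

```text
seen [221.625 182.125] [223.375 207.125]
0.206 [221.1288 179.6229]
0.146 [223.0868 203.2954]
0.136 [223.3999 207.0819]
180 221.30414312617702 8
183 221.28897637795276 4
186 221.3704 4
189 221.5066225165563 4
192 221.5921052631579 4
195 221.95734367426078 3
198 222.33224755700326 4
201 222.51038062283737 4
204 222.5753768844221 4
207 222.95276435856147 3
210 0.0 0
0.21 [220.9933 177.984 ]
0.2 [221.331  182.0665]
0.19 [221.6646 186.1005]
0.18 [221.9943 190.0869]
0.17 [222.3201 194.0264]
0.16 [222.6422 197.9201]
0.15 [222.9605 201.7685]
0.14 [223.2751 205.5726]
```

```bash
python3 - <<'E'
from h import *
np.set_printoptions(precision=4,suppress=True)
x,y=.6187,-.1405
robot.line_to([x,y,.29],vel=.15); robot.line_to([x,y,.262],vel=.08); robot.pause(.3)
o=robot.observe(); print(o["time"],o["tool_pos"],o["ft_force"],o["gripper_width"])
p=o["tool_pos"]; print("tip expected",proj("side",[p[0],p[1],p[2]-.154]),proj("top",[p[0],p[1],p[2]-.154]),"hole",proj("side",[x,y,.0859]))
t=robot.grab_frame("top"); s=robot.grab_frame("side")
a=cv2.resize(t[140:240,240:340],None,fx=4,fy=4,interpolation=cv2.INTER_CUBIC); b=cv2.resize(s[160:240,265:345],None,fx=5,fy=5,interpolation=cv2.INTER_CUBIC)
cv2.imwrite("pics/c7.png",np.hstack([a,b]))
E
```

```text
15.6917 [ 0.6189 -0.1406  0.2625] [ 0.5123 -0.2786 -1.0725] 0.015233455831258864
tip expected [302.6056 211.6745] [293.614 184.566] hole [302.2255 219.6442]
```

View pics/c7.png

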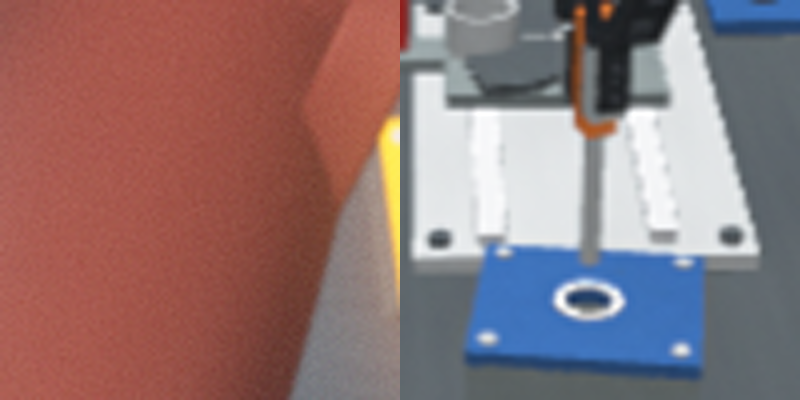

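The tip is at side pixel (302.6,212), as predicted, and straight above the blue ring at (302.4,219.4). I'll insert under guard, then press.

```bash
python3 - <<'E'
from h import *
np.set_printoptions(precision=4,suppress=True)
x,y=.6187,-.1405
hit=robot.line_to([x,y,.154+.064],vel=.06,guard=6)
o=robot.observe(); print(hit,o["tool_pos"],o["ft_force"])
if not hit:
    hit=robot.line_to([x,y,.154+.040],vel=.02,guard=12); robot.pause(.5)
    o=robot.observe(); print(hit,o["time"],o["tool_pos"],o["ft_force"],o["gripper_width"],o["gripper_force"])
    s=robot.grab_frame("side"); b=cv2.resize(s[150:250,260:360],None,fx=5,fy=5,interpolation=cv2.INTER_CUBIC); cv2.imwrite("pics/c8.png",b)
E
```

```text
False [ 0.6189 -0.1406  0.2184] [ 0.1111 -0.2585 -0.5331]
True 17.8583 [ 0.619  -0.1406  0.2077] [-1.5838  0.607   8.0061] 0.0151706189429722 59.64256167411804
```

View pics/c8.png

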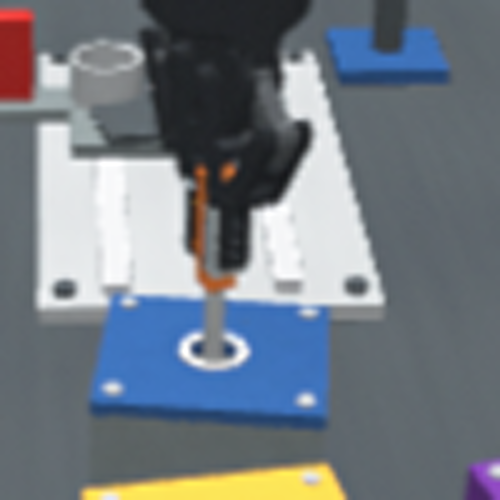

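The pin is in the hole, and the tool shows about 8.5 N at TCP z 0.2077. That implies only about 2 mm of press, so I'll step down and watch the stiffness.

```bash
python3 - <<'E'
from h import *
np.set_printoptions(precision=4,suppress=True)
x,y=.6187,-.1405
o=robot.observe(); z=o["tool_pos"][2]
for k in range(8):
    z-=.001; robot.line_to([x,y,z],vel=.02); robot.pause(.25); o=robot.observe()
    print(round(z,4),o["tool_pos"],o["ft_force"],o["torque"],o["gripper_force"])
    if o["ft_force"][2]>18: break
E
```

```text
0.2067 [ 0.619  -0.1406  0.2077] [-0.8944  0.7808  8.0189] [0.192  0.436  0.0607] 59.650243520736694
0.2057 [ 0.6191 -0.1406  0.2075] [-3.3313  1.7425 12.4796] [0.4267 0.8902 0.0028] 60.43346107006073
0.2047 [ 0.6192 -0.1406  0.2074] [-5.2482  1.803  18.051 ] [ 0.6411  1.3874 -0.0384] 61.17084324359894
```

```bash
python3 - <<'E'
from h import *
np.set_printoptions(precision=4,suppress=True)
x,y=.6187,-.1405
robot.line_to([x,y,.222],vel=.05); robot.pause(.3)
for z in np.arange(.218,.2045,-.0015):
    robot.line_to([x,y,z],vel=.03); robot.pause(.25); o=robot.observe()
    print(round(z,4),o["tool_pos"],o["ft_force"])
    if o["ft_force"][2]>13: break
print(o["time"])
E
```

```text
0.218 [ 0.6187 -0.1405  0.2181] [-0.167   1.2274 -0.3058]
0.2165 [ 0.6187 -0.1405  0.2165] [ 0.0108  0.1927 -0.8469]
0.215 [ 0.6187 -0.1405  0.2151] [-0.0285 -0.001  -0.9075]
0.2135 [ 0.6188 -0.1406  0.2137] [ 0.6103 -0.4584  0.5973]
0.212 [ 0.6188 -0.1405  0.2121] [ 1.0084 -1.2733  1.8152]
0.2105 [ 0.6188 -0.1405  0.2106] [ 1.1019 -1.4992  2.0213]
0.209 [ 0.6188 -0.1405  0.2091] [ 0.822  -1.2599  3.8171]
0.2075 [ 0.6188 -0.1405  0.2077] [ 1.8993 -0.8388  6.938 ]
0.206 [ 0.619  -0.1406  0.2075] [-1.7768  0.3129 13.7495]
24.7417
```

The trace is clear. The spring starts at TCP z of about 0.2138 and hits a hard stop at about 0.2076, which is 6.2 mm of travel. The button is all the way down with about 14 N on it, so I hand in.

```bash
python3 - <<'E'
from h import *
o=robot.observe(); print(o["time"],o["ft_force"],o["gripper_force"]); print(robot.job_done())
E
```

```text
24.7417 [-1.77683917  0.31288165 13.74954874] 60.519447326660156
the job is handed in; nothing more can be done
None
```

Job handed in at 24.7 s with no verdict returned: the dot was measured about 1 mm or less from under the torch tip and had not moved after release, and the gripped pin is holding the blue station's button at its end stop with about 14 N.

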